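# Open the desiccant jar in its tilting cradle

### The arm

A 6-joint arm with a two-finger parallel gripper is mounted at the origin on a cart in front of the work surface, level with it; the furniture and walls round the work are solid. World frame = base frame: x ahead of the robot, y to its left, z up, the work surface at z = 0. Lengths are in mm, angles in rad, forces in N, time in s.
With the tool pointing down it reaches from about 275 to 1000 mm from the base axis. Payload 8.4 kg.
Tool frame: the origin (TCP) lies at the very end of the fingers, on their centre line; the grasp point (between the pads) lies 19 mm behind it (r.tcp_to_grasp is the distance from the TCP to the grasp point, in mm); z points along the fingers, y is the line along which they close (so a half turn about z gives the same grasp; the last joint's range is limited). The gripper opens to 85 mm and grips with 20 to 120 N. Pads are 22 mm wide; open, the fingers measure 114 mm over their backs; the gripper's body (76 mm by 85 mm) begins 54 mm behind the grasp point. The pads swing forward as they close: fully open they stand 13 mm farther back than shut.
Start: joints at [-0.002, 0.353, 1.633, -0, 1.155, -0.002], TCP at [625.002, -0, 231.281] pointing down, gripper open.
Joint ranges: [-2.63, 2.63], [-0.92, 2.1], [0.06, 2.66], [-1.3, 4.44], [0, 2.69], [-3.02, 3.02]. Speed limits (rad/s): [2.22, 2.22, 2.79, 3.14, 3.14, 3.14].

### API

Orientations are given as [roll, pitch, yaw] about the fixed x, y, z axes, in that order (R = Rz(yaw) Ry(pitch) Rx(roll)).
In Python, from rig import r gives the robot as it stands. The module is installed in compiled form; this text tells all that it offers.
- The arm moves only by the tool play_rows, never from a script. Its argument "rows" is a list of rows, each an object with "dp": the shift along the tool's x, y, z in units of 40 mm (1.0 is 40 mm), a list of three; "turn": the turn, a rotation vector about the tool's x, y, z in units of 6 degrees (1.0 is 6 degrees), a list of three; "fingers": the closure, from 0 (fully open) to 1 (shut). In form: [{"dp": [tx, ty, tz], "turn": [wx, wy, wz], "fingers": fingers}, ...]. A call has 1 to 5 rows; each row shifts and turns the commanded pose from where the row before left it, along the tool's axes as they then stand; what a row does not reach is not made up. A row lasts 1/12 s, in which the tool goes at most 41.7 mm and 7.16 degrees, less where a joint would pass 70% of its speed; a pose out of reach is approached as far as the arm can. A call is refused whole if a number of a shift passes 1 or a number of a turn 1, either way. A call with a gripper value outside its range is refused whole. The fingers move at their own pace and stop on an object; "force" is the grip in N (left out, the last holds). Time passes only in rows, so rows that do not move let the fingers close. It gives the time, the measured TCP pose, the force, the opening and the grip force at its end, in the units of the state.
- r.sense(): the state, without advancing time (a new reading comes with each control period).
- r.grab_frame(name): name is "scene" or "side" or "wrist"; returns a dict with "pixels" (384x512x3 uint8, red, green, blue), "fx", "fy", "cx", "cy" (pixels), "pose" (4x4, takes a point from camera to world coordinates). Camera axes: x right, y down, z forward; pixel columns grow to the right and rows downward; lengths in mm; the calibration is good to about 2 mm. A picture is of the moment at which its call begins. There is no depth.
- r.sign_off(): hands the job in; it is judged then, once.
The state is a dict: "clock": time; "qpos": joint angles; "qvel": joint speeds; "joint_efforts": joint torques, N m; "eef_pos": TCP position; "tcp_rot": TCP orientation; "contact_force": force on the tool from outside, world axes, zero at the start; "wrist_torque": the same for the moment, N m; "opening": opening from 0.0 (shut) to 1.0 (fully open); "grasp_force": force on a finger pad.
Only numpy, scipy, OpenCV 4.12 (cv2) and the standard library are available. Lean on these libraries where they do the work, as an engineer would, in place of code of your own. Each camera call takes 0.05 s, during which the arm holds its last target. There are 200 camera calls.

### The job

The clear jar of desiccant capsules leans in its tilt-and-swivel cradle with the red lid screwed tight. Turn the cradle, which has an upright black grip for this, anticlockwise right up to its stop so that it cannot turn along with the lid, and stand the jar fully upright so that nothing will spill. Then unscrew the lid anticlockwise only until its threads let go (under a quarter turn), lift it off, and finish with the gripper still holding it level and centred just clear above the jar's mouth, a centimetre or two, leaving the other things on the bench where they are.

Things in the scene. Friction and masses are not known exactly. Their poses are not given: they have to be found in the camera images.
- cradle: fixed grey base plate, 180x180x10 mm, bolted down; origin at the centre of its underside, on the vertical swivel axis, where the upright jar stands. -x is its front: at home the jar leans to -x of this frame. Two steel stop posts with rubber sleeves, 37 mm high, stand 84 mm from the axis at the ends of the swivel arm's travel
- cradle_swivel (a joint): turn of the turntable with yoke, jar and grip, rad, positive anticlockwise from above, -1.1 to 0. 0 = home, the grip's arm against its anticlockwise stop post; starts -0.9 to -0.45. Stays where left. It turns at about 0.15 N m, less than the lid needs, so short of the stop it turns along with the lid
- cradle_tilt (a joint): forward lean of the jar, rad, 0 to 0.85, about the level axis through the yoke's two black knobs; 0 = upright, at its stop; starts 0.35 to 0.7. It leans toward -x of the base turned by the swivel value. Stays where left; takes 0.35 N m. Swing it up in an arc, gripping the lid at its two sides in line with the knobs, or lift under its front; a level push on the lid's front edge jams
- swivel_grip (a point): point on the axis of the upright black round grip, 18 mm thick, standing from 33 to 91 mm above the bench; this point is at 70 mm, 105 mm from the swivel axis. It moves with the swivel; at home it bears 60 degrees clockwise of the base's +x (right, slightly behind)
- tilt_axis (a point): middle of the tilt axis, on the swivel axis, 92 mm above the bench; z points along the jar's axis. The jar, fixed in its dark tilting cup (79 mm across, up to 4 mm below this point), has a clear body 72 mm across up to 36 mm beyond this point, then a shoulder to 49 mm, then a neck 46 mm across to the mouth
- jar_mouth (a point): centre of the jar's rim, 68.5 mm from the tilt axis along the jar; z points out of the mouth, x is fixed in the jar (level, toward the cradle's back when upright). A white springy seal on the rim keeps the lid tight
- lid: red ribbed round lid, 60 mm across, 22.6 mm high, 0.05 kg, comes right off; origin at the centre of its open lower edge, z up through its top, x along the jar's x while closed. Closed and upright, the lower edge is 142.5 mm above the bench, 18 mm below the rim: lift it over 20 mm to clear the rim
- lid_top (a point): centre of the lid's top, 165 mm above the bench when closed and upright. Three lugs inside hook under three short threads: it turns stiffly at about 0.5 N m, rises about 2 mm, comes free after about 65 degrees (1.13 rad) anticlockwise from closed; past about 105 degrees the lugs meet the next threads. 75 to 85 degrees is right
- pen_pot: grey pen pot with pens, 78 mm across, 165 mm tall, standing behind the cradle; origin at the centre of its underside; bystander
- glue_stick: white glue stick with a red cap, 28 mm across, 98 mm tall, standing behind the cradle; origin at the centre of its underside; bystander
- label_roll: small cream roll of labels, 66 mm across, 58 mm tall, standing behind the cradle; origin at the centre of its underside; bystander
- carton_long: small brown carton, 55x120x45 mm, lying left of the cradle; origin at the centre of its underside; bystander
- carton_small: smallest brown carton, 48x75x32 mm, lying right of the cradle; origin at the centre of its underside; bystander
- tape_gun: green steel tape gun with a black handle lying on its side right of the cradle, 181x210x64 mm; origin at the centre of its underside; bystander

How it is judged (in metres and radians):
On the way, in this order (a step that is already met when the one before it is completed fails the run):
1. the cradle is home against its stop and the jar upright, with the lid still on tight (value of joint cradle_tilt below 0.06 rad and value of joint cradle_swivel above -0.08 rad and angle between the x axis of lid and the x axis of jar_mouth, either way round below 0.3 rad and z of lid in the frame of jar_mouth below -0.01 m), for 0.2 s.
2. the lid is turned past its thread release (angle between the x axis of lid and the x axis of jar_mouth, either way round above 1.05 rad), for 0.1 s.
At the end, for the whole second after the job is handed in: Swivel within 0.08 rad of its stop, jar leaning under 0.06 rad; the lid held still in the fingers, turned 57 to 123 degrees from closed, level within 10 degrees, its lower edge 2 to 35 mm above the rim, its centre within 12 mm of the rim's (value of joint cradle_tilt below 0.06 rad and value of joint cradle_swivel above -0.08 rad and z of lid in the frame of jar_mouth between 0.002 and 0.035 m and horizontal distance between lid and jar_mouth below 0.012 m and angle between lid's own z axis and vertical below 0.17 rad and angle between the x axis of lid and the x axis of jar_mouth, either way round above 1 rad and contact force between the fingers and lid above 1 N and linear speed of lid below 0.02 m/s); the arm keeps its last pose, push and grip.
It fails at once if the jar is opened while it leans: capsules would spill (z of lid in the frame of jar_mouth above -0.008 m and value of joint cradle_tilt above 0.12 rad).
It fails at once if one of the bystanders (pen pot, glue stick, label roll, cartons, tape gun) is pushed more than 3 cm (distance of any of pen_pot, glue_stick, label_roll, carton_long, carton_small, tape_gun from where it was at the start of the episode above 0.03 m).
It also fails if it takes over 64 s, if anything falls off the work surface, if the arm or the gripper's body presses on something with over 40 N, if the wrist force passes 120 N, or if a joint passes its speed limit or range.

## Working session

There is one attempt and no reset: what is moved stays moved. The work goes in short steps, Python scripts to look and compute and a tool call to move; the robot and the scene stay as the last step left them, time stands still between calls to the robot, and variables do not carry over. Pictures are saved under pics/ and viewed, at most 10 in all, crops included, and the job is handed in when it is done.

Besides the shell and the picture viewer there is one more tool, called after "Request:" as name([rows], argument=value, ...), one row to a line, values as JSON. play_rows: Moves the arm, as the interface text tells. Its arguments: {"type":"object","properties":{"rows":{"type":"array"},"force":{"type":"number"}},"required":["rows"]}

```bash
mkdir -p pics; python3 - <<'E'
from rig import r
import cv2,numpy as np
s=r.sense(); print(s, r.tcp_to_grasp)
ims=[]
for n in ("scene","side"):
    f=r.grab_frame(n); np.savez("f_"+n,**f); print(n,f["fx"],f["cx"],f["cy"],f["pose"].round(3).tolist())
    ims.append(f["pixels"][:,:,::-1])
cv2.imwrite("pics/a.png",ims[0]);cv2.imwrite("pics/b.png",ims[1])
E
```

```text
{'clock': 0.0, 'qpos': array([-2.40797576e-03,  3.53650564e-01,  1.63414587e+00, -1.09813400e-05,
        1.15520733e+00, -2.37955388e-03]), 'qvel': array([-0.00122992, -0.00084934,  0.00059373,  0.00214462,  0.00024109,
       -0.00117796]), 'joint_efforts': array([-2.03471049e-03, -6.05236173e+01, -3.42063046e+01, -2.62302356e-04,
        9.48130677e-03,  3.61521288e-06]), 'eef_pos': array([ 6.24514142e+02, -7.25644956e-03,  2.30555159e+02]), 'tcp_rot': array([-3.14018153e+00,  6.68250676e-06,  1.57077235e+00]), 'contact_force': array([ 0.20200913,  0.98831579, -0.51402947]), 'wrist_torque': array([ 0.01818528, -0.04349443, -0.02660782]), 'grasp_force': 0.0, 'opening': 0.9992560589368391} 18.700000000000003
scene 356.0158890757073 258.81021161058743 186.12240595805034 [[0.855, -0.242, 0.458, 59.394], [-0.518, -0.422, 0.744, -893.452], [0.013, -0.874, -0.486, 723.29], [0.0, 0.0, 0.0, 1.0]]
side 473.8310766184195 253.62008670167327 190.52032983806433 [[0.91, -0.279, 0.308, 140.808], [-0.415, -0.579, 0.702, -1006.395], [-0.017, -0.766, -0.642, 1072.94], [0.0, 0.0, 0.0, 1.0]]
```

View pics/a.png

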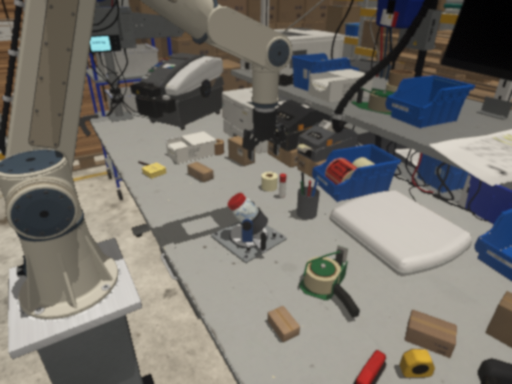

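View pics/b.png

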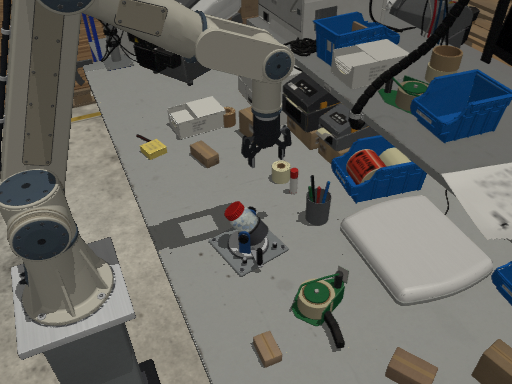

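Scene shows the cradle near (250,230), with the lid at (237,201). In the side view the cradle is near (248,248) and the lid at (235,211). I'll enlarge both.

```bash
cat > h.py <<'E'
import numpy as np,cv2
def load(n): return dict(np.load(f"f_{n}.npz"))
def ray(f,u,v):
    d=np.array([(u-f["cx"])/f["fx"],(v-f["cy"])/f["fy"],1]); P=f["pose"]; d=P[:3,:3]@d
    return P[:3,3],d/np.linalg.norm(d)
def onz(f,u,v,z):
    o,d=ray(f,u,v); return o+d*(z-o[2])/d[2]
def tri(r1,r2):
    (a,d),(b,e)=r1,r2
    t=np.linalg.lstsq(np.c_[d,-e],b-a,rcond=None)[0]
    p,q=a+d*t[0],b+e*t[1]; return (p+q)/2,np.linalg.norm(p-q)
def proj(f,p):
    P=f["pose"]; c=P[:3,:3].T@(np.asarray(p,float)-P[:3,3]); return f["fx"]*c[0]/c[2]+f["cx"],f["fy"]*c[1]/c[2]+f["cy"]
E
python3 - <<'E'
from h import *
o=[]
for n,(x,y) in {"scene":(205,180),"side":(200,190)}.items():
    im=load(n)["pixels"][y:y+90,x:x+95,::-1]; o.append(cv2.resize(im,None,fx=4.2,fy=4.2,interpolation=cv2.INTER_CUBIC))
cv2.imwrite("pics/c.png",np.hstack(o)); print(o[0].shape)
for n in("scene","side"):
    p=load(n)["pixels"].astype(int); m=((p[...,0]>110)&(p[...,1]<70)&(p[...,2]<80)).astype(np.uint8)
    k,l,st,c=cv2.connectedComponentsWithStats(m)
    for i in range(1,k):
        if st[i,4]>25: print(n,st[i],c[i].round(1))
E
```

```text
(378, 399, 3)
scene [329 160  24  17 173] [339.5 167.3]
scene [228 194  17  15 143] [236.6 200.2]
scene [357 351  28  33 466] [370.9 368.1]
side [350 150  29  23 177] [363.6 160.7]
side [369 150  17  17  82] [376.9 158.3]
side [290 168   8   5  30] [293.7 169.8]
side [226 201  18  17 184] [234.8 208.8]
```

View pics/c.png

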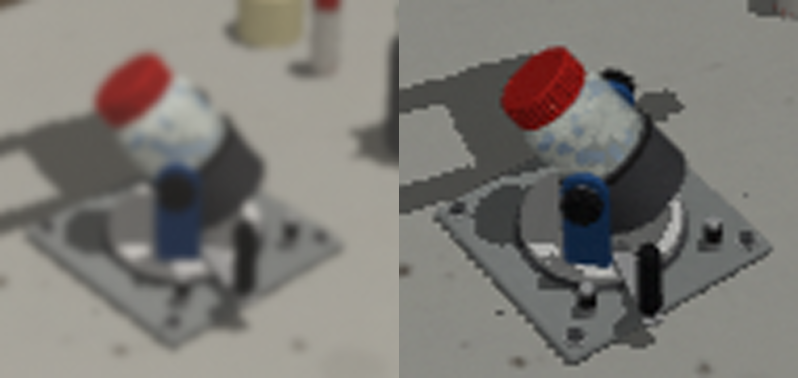

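```bash
python3 - <<'E'
from h import *
S,D=load("scene"),load("side")
s=lambda x,y:(205+x/4.2,180+y/4.2); d=lambda x,y:(200+(x-399)/4.2,190+y/4.2)
C=[[onz(S,*s(*a),10),onz(D,*d(*b),10)] for a,b in [((25,233),(434,213)),((172,347),(573,360)),((343,246),(772,250))]]
for c in C: print("corner",c[0].round(0),c[1].round(0))
M=np.array([[c[0],c[1]] for c in C]).mean(1)
print("sides",np.linalg.norm(M[0]-M[1]),np.linalg.norm(M[1]-M[2]),"centres",(C[0][0]+C[2][0])/2,(C[0][1]+C[2][1])/2)
for n,a,b in [("knob",(176,192),(583,204)),("griptop",(246,224),(650,248)),("gripbot",(243,290),(650,308)),("lidcen",(134,88),(543,87)),("post1",(180,290),(588,288)),("post2",(291,230),(714,226))]:
    p,e=tri(ray(S,*s(*a)),ray(D,*d(*b))); print(n,p.round(0),round(e,1), "side z91",onz(D,*d(*b),91).round(0),"z37",onz(D,*d(*b),37).round(0))
e=M[2]-M[1]; print("edge ang",np.degrees(np.arctan2(e[1],e[0]))); e=M[0]-M[1]; print(np.degrees(np.arctan2(e[1],e[0])))
E
```

```text
corner [422.  -9.  10.] [422.  -5.  10.]
corner [ 456. -183.   10.] [ 460. -177.   10.]
corner [ 628. -148.   10.] [ 631. -145.   10.]
sides 176.49322106025863 174.34142136641685 centres [525.25882931 -78.90102186  10.        ] [526.53225428 -74.75577524  10.        ]
knob [ 498. -114.   87.] 1.4 side z91 [ 496. -117.   91.] z37 [516. -68.  37.]
griptop [ 524. -169.   85.] 2.2 side z91 [ 521. -174.   91.] z37 [ 541. -128.   37.]
gripbot [ 522. -171.   26.] 1.4 side z91 [ 498. -222.   91.] z37 [ 518. -179.   37.]
lidcen [499. -48. 141.] 2.7 side z91 [518.   5.  91.] z37 [538.  60.  37.]
post1 [ 503. -107.  -10.] 4.9 side z91 [ 469. -189.   91.] z37 [ 487. -144.   37.]
post2 [ 605. -107.    9.] 4.7 side z91 [ 568. -174.   91.] z37 [ 592. -128.   37.]
edge ang 10.964998802360432
101.76323980783283
```

The side crop shows these points (crop pixels):
- **Plate corners:** (434,213), (573,360) and (772,250).
- **Lid:** (543,87).
- **Near knob:** (583,204).
- **Grip:** from (650,248) down to (650,308).
- **Stop posts:** (588,288) and (714,226).

The centre works out near (526,-76), with the base yaw about 11°. The grip is near (519,-179), which is 103 mm out (105 expected). That gives swivel about -0.78 rad and tilt about 0.67 rad. Next I'll go above the grip.

Request:
play_rows([
  {"dp":[-0.85,-0.5,0],"turn":[0,0,0],"fingers":0.2},
  {"dp":[-0.85,-0.5,0],"turn":[0,0,0],"fingers":0.2},
  {"dp":[-0.85,-0.5,0],"turn":[0,0,0],"fingers":0.2},
  {"dp":[-0.85,-0.5,0],"turn":[0,0,0],"fingers":0.2},
  {"dp":[-0.85,-0.5,0],"turn":[0,0,0],"fingers":0.2},
], force=30)

```text
clock: 0.52
eef_pos: [523.6, -171.1, 231.0]
tcp_rot: [-3.141, -0.0, 1.571]
contact_force: [2.1, -0.9, 0.2]
opening: 0.8
grasp_force: 0.0
```

```bash
python3 - <<'E'
from rig import r
import cv2,numpy as np
s=r.sense(); print(s["eef_pos"],s["tcp_rot"],s["qpos"],s["opening"])
f=r.grab_frame("wrist"); np.savez("f_wrist",**f); print(f["fx"],f["pose"].round(2).tolist())
cv2.imwrite("pics/w1.png",f["pixels"][:,:,::-1])
E
```

```text
[ 523.63002094 -171.13165025  230.96717687] [-3.14102905e+00 -1.11576275e-04  1.57136335e+00] [-3.18554026e-01  2.38873933e-01  1.79297583e+00 -7.91192908e-05
  1.11031305e+00 -3.19085899e-01] 0.8001296163238214
315.00067155628295 [[1.0, -0.0, 0.0, 523.43], [-0.0, -0.96, -0.28, -99.21], [0.0, 0.28, -0.96, 373.35], [0.0, 0.0, 0.0, 1.0]]
```

View pics/w1.png

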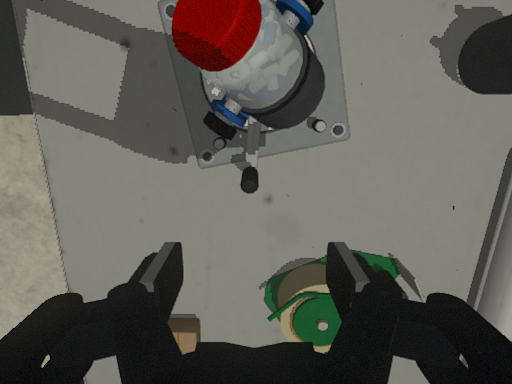

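The wrist view shows the grip top at about (250,178), the knobs at about (219,125) and (316,5), the posts at (219,143) and (319,126), and the plate corners at (349,137) and (200,168).

```bash
python3 - <<'E'
from h import *
W=load("wrist")
for n,u,v,z in [("griptop",250,176,91),("gripbot",250,188,70),("knob1",219,125,92),("knob2",315,6,92),("post1",219,143,37),("post2",319,126,37),("cR",349,137,10),("cF",200,168,10)]:
    print(n,onz(W,u,v,z).round(1))
E
```

```text
griptop [ 519.6 -163.4   91. ]
gripbot [ 519.3 -180.4   70. ]
knob1 [ 492.7 -117.5   92. ]
knob2 [571.6 -25.4  92. ]
post1 [ 486.2 -139.8   37. ]
post2 [ 591.2 -122.2   37. ]
cR [ 631.6 -136.3   10. ]
cF [ 460.  -172.2   10. ]
```

Request:
play_rows([
  {"dp":[-0.07,-0.1,0.9],"turn":[0,0,0],"fingers":0.2},
  {"dp":[0,0,0.9],"turn":[0,0,0],"fingers":0.2},
  {"dp":[0,0,0.9],"turn":[0,0,0],"fingers":0.2},
  {"dp":[0,0,0.9],"turn":[0,0,0],"fingers":0.2},
  {"dp":[0,0,0.9],"turn":[0,0,0],"fingers":0.2},
])

```text
clock: 0.98
eef_pos: [520.7, -172.9, 49.8]
tcp_rot: [3.141, 0.0, 1.57]
contact_force: [-0.1, -1.1, -0.1]
opening: 0.801
grasp_force: 0.0
```

Request:
play_rows([
  {"dp":[0,0,0],"turn":[0,0,0],"fingers":1},
  {"dp":[0,0,0],"turn":[0,0,0],"fingers":1},
  {"dp":[0,0,0],"turn":[0,0,0],"fingers":1},
  {"dp":[0,0,0],"turn":[0,0,0],"fingers":1},
  {"dp":[0,0,0],"turn":[0,0,0],"fingers":1},
], force=25)

```text
clock: 1.4
eef_pos: [522.5, -173.3, 53.6]
tcp_rot: [3.138, 0.001, 1.571]
contact_force: [-0.8, -2.1, 4.5]
opening: 0.198
grasp_force: 25.5
```

Request:
play_rows([
  {"dp":[0,0.25,0],"turn":[0,0,-0.93],"fingers":1},
  {"dp":[0,0.25,0],"turn":[0,0,-0.93],"fingers":1},
  {"dp":[0,0.25,0],"turn":[0,0,-0.93],"fingers":1},
  {"dp":[0,0.25,0],"turn":[0,0,-0.93],"fingers":1},
  {"dp":[0,0.25,0],"turn":[0,0,-0.93],"fingers":1},
])

```text
clock: 1.82
eef_pos: [571.7, -164.1, 53.7]
tcp_rot: [3.139, 0.003, 2.062]
contact_force: [0.4, -1.8, 2.4]
opening: 0.199
grasp_force: 25.4
```

Request:
play_rows([
  {"dp":[0,0.25,0],"turn":[0,0,-0.93],"fingers":1},
  {"dp":[0,0.25,0],"turn":[0,0,-0.93],"fingers":1},
  {"dp":[0,0.2,0],"turn":[0,0,-0.8],"fingers":1},
  {"dp":[0,0.12,0],"turn":[0,0,-0.4],"fingers":1},
])

```text
clock: 2.15
eef_pos: [597.4, -146.8, 53.6]
tcp_rot: [-3.139, 0.004, 2.385]
contact_force: [-18.1, -32.0, 13.0]
opening: 0.195
grasp_force: 27.7
```

Request:
play_rows([
  {"dp":[0,-0.06,0],"turn":[0,0,0],"fingers":0.5},
  {"dp":[0,0,0],"turn":[0,0,0],"fingers":0.5},
  {"dp":[0,0,0],"turn":[0,0,0],"fingers":0.5},
  {"dp":[0,0,-0.5],"turn":[0,0,0],"fingers":0.4},
  {"dp":[0,0,-1],"turn":[0,0,0],"fingers":0.2},
])

```text
clock: 2.57
eef_pos: [591.8, -145.4, 108.4]
tcp_rot: [-3.138, -0.006, 2.378]
contact_force: [-0.2, 0.4, -0.3]
opening: 0.725
grasp_force: 0.0
```

Request:
play_rows([
  {"dp":[0,0,-1],"turn":[0,0,1],"fingers":0},
  {"dp":[-0.5,0,-0.8],"turn":[0,0,1],"fingers":0},
  {"dp":[-0.5,0,-0.8],"turn":[0,0,1],"fingers":0},
  {"dp":[-0.5,-0.4,-0.5],"turn":[0,0,1],"fingers":0},
  {"dp":[-0.2,0,-0.5],"turn":[0,0,1],"fingers":0},
])

```text
clock: 2.98
eef_pos: [617.5, -213.2, 258.3]
tcp_rot: [3.139, 0.003, 1.849]
contact_force: [0.2, 0.8, -0.2]
opening: 1.003
grasp_force: 0.0
```

```bash
python3 - <<'E'
from rig import r
import cv2,numpy as np
s=r.sense(); print(s["eef_pos"],s["tcp_rot"],s["qpos"],s["opening"])
for n in ("wrist","side","scene"):
    f=r.grab_frame(n); np.savez("f_"+n,**f); 
    if n=="wrist": print(f["pose"].round(2).tolist()); cv2.imwrite("pics/w2.png",f["pixels"][:,:,::-1])
E
```

```text
[ 617.54924952 -213.16472763  258.3056361 ] [3.13946846e+00 2.51719197e-03 1.84853445e+00] [-3.34228416e-01  3.72534292e-01  1.54304993e+00 -8.93622634e-04
  1.22282379e+00 -6.11665827e-01] 1.0029057873206106
[[0.96, 0.26, 0.08, 597.37], [0.27, -0.92, -0.27, -143.69], [0.0, 0.28, -0.96, 400.48], [0.0, 0.0, 0.0, 1.0]]
```

View pics/w2.png

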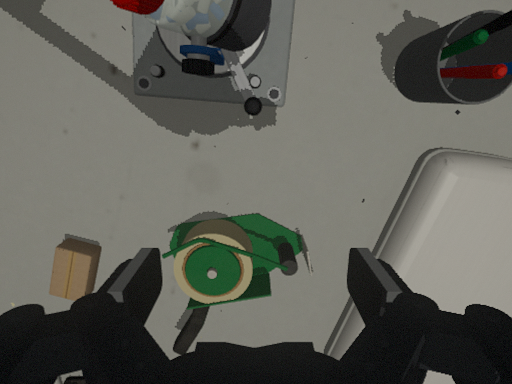

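The swivel arm now rests against the post at (255,82), and the near knob is at (198,66). The plate's front corners are at about (135,93) and (283,107).

```bash
python3 - <<'E'
from h import *
W=load("wrist")
for n,u,v,z in [("griptop",253,106,91),("knob1",198,67,92),("post1",156,71,37),("post2",255,82,37),("cF",134,93,10),("cR",283,107,10)]:
    print(n,onz(W,u,v,z).round(1))
m={}
for n in("scene","side"):
    p=load(n)["pixels"].astype(int)[180:260,205:300]; k=((p[...,0]>90)&(p[...,1]<75)&(p[...,2]<80)&(p[...,0]>1.8*p[...,1])).astype(np.uint8)
    c=max(cv2.findContours(k,0,2)[0],key=cv2.contourArea); M=cv2.moments(k); x,y,w,h=cv2.boundingRect(c)
    m[n]=(205+M["m10"]/M["m00"],180+M["m01"]/M["m00"]); print(n,m[n],x+205,y+180,w,h)
print("lid",tri(ray(load("scene"),*m["scene"]),ray(load("side"),*m["side"])))
E
```

```text
griptop [ 598.1 -147.1   91. ]
knob1 [ 540.5 -127.9   92. ]
post1 [ 487.8 -141.4   37. ]
post2 [ 593.4 -122.9   37. ]
cF [ 459.3 -172.1   10. ]
cR [ 633.  -139.3   10. ]
scene (240.31451612903226, 204.95967741935485) 231 197 17 18
side (234.8368794326241, 216.36170212765958) 228 217 15 10
lid (array([489.65684218, -82.54127992, 149.25442731]), np.float64(8.603272285472178))
```

Request:
play_rows([
  {"dp":[0.72,-0.56,0.1],"turn":[0,0,0],"fingers":0},
  {"dp":[0.72,-0.56,0.1],"turn":[0,0,0],"fingers":0},
  {"dp":[0.72,-0.56,0.1],"turn":[0,0,0],"fingers":0},
  {"dp":[0.72,-0.56,0.1],"turn":[0,0,0],"fingers":0},
  {"dp":[0.72,-0.56,0.1],"turn":[0,0,0],"fingers":0},
])

```text
clock: 3.55
eef_pos: [466.9, -102.0, 233.6]
tcp_rot: [-3.14, -0.002, 1.858]
contact_force: [-1.0, 1.1, 0.1]
opening: 0.997
grasp_force: 0.0
```

Request:
play_rows([
  {"dp":[0.72,-0.56,0.1],"turn":[0,0,0],"fingers":0},
  {"dp":[0,0,0],"turn":[0,0,1],"fingers":0},
  {"dp":[0,0,0],"turn":[0,0,1],"fingers":0},
  {"dp":[0,0,0],"turn":[0,0,1],"fingers":0},
  {"dp":[0,0,0],"turn":[0,0,1],"fingers":0},
])

```text
clock: 3.97
eef_pos: [438.7, -81.4, 230.2]
tcp_rot: [-3.14, -0.001, 1.434]
contact_force: [0.4, -0.2, -0.0]
opening: 0.998
grasp_force: 0.0
```

Request:
play_rows([
  {"dp":[0,0,0],"turn":[0,0,1],"fingers":0},
  {"dp":[0,0,0],"turn":[0,0,1],"fingers":0},
  {"dp":[0,0,0],"turn":[0,0,1],"fingers":0},
  {"dp":[0,0,0],"turn":[0,0,1],"fingers":0},
  {"dp":[0,0,0],"turn":[0,0,1],"fingers":0},
])

```text
clock: 4.38
eef_pos: [438.8, -81.5, 230.0]
tcp_rot: [-3.14, 0.001, 0.91]
contact_force: [0.4, 0.3, -0.0]
opening: 1.003
grasp_force: 0.0
```

Request:
play_rows([
  {"dp":[0,0,0],"turn":[0,0,1],"fingers":0},
  {"dp":[0,0,0],"turn":[0,0,1],"fingers":0},
  {"dp":[0,0,0],"turn":[0,0,1],"fingers":0},
  {"dp":[0,0,0],"turn":[0,0,1],"fingers":0},
  {"dp":[0,0,0],"turn":[0,0,1],"fingers":0},
])

```text
clock: 4.8
eef_pos: [438.8, -81.5, 230.0]
tcp_rot: [-3.14, 0.002, 0.387]
contact_force: [-0.1, -0.2, -0.6]
opening: 1.0
grasp_force: 0.0
```

```bash
python3 - <<'E'
from rig import r
from h import *
s=r.sense(); print(s["eef_pos"],s["tcp_rot"],s["qpos"])
c=np.array([529.3,-68,92]); yaw=np.radians(10.8); n=np.array([-np.sin(yaw),np.cos(yaw),0]); L=-np.array([np.cos(yaw),np.sin(yaw),0])
o=[]
for N in("scene","side","wrist"):
    f=r.grab_frame(N); np.savez("f_"+N,**f); p=f["pixels"].astype(int)
    k=((p[...,0]>90)&(p[...,1]<75)&(p[...,2]<80)&(p[...,0]>1.8*p[...,1])).astype(np.uint8)
    kk,l,st,ce=cv2.connectedComponentsWithStats(k)
    u0,v0=proj(f,c+60*(.62*L+[0,0,.78]))
    i=1+min(range(kk-1),key=lambda i:np.hypot(*(ce[i+1]-[u0,v0]))+(1e3 if st[i+1,4]<60 else 0))
    a,d=ray(f,*ce[i]); q=a+d*(n@(c-a))/(n@d)
    print(N,(u0,v0),ce[i],st[i],"pt",q.round(1),"tilt",np.arctan2((q-c)@L,q[2]-92),"dist",np.linalg.norm(q-c))
    if N!="wrist": u,v=map(int,ce[i]); o.append(cv2.resize(f["pixels"][v-50:v+50,u-45:u+45,::-1],None,fx=2.5,fy=2.5,interpolation=cv2.INTER_CUBIC))
    else: o.append(cv2.resize(f["pixels"][:,:,::-1],(333,250)))
cv2.imwrite("pics/d.png",np.hstack(o))
E
```

```text
[438.81318058 -81.54078086 230.01140841] [-3.14006801e+00  1.55487302e-03  3.86676338e-01] [-1.87421056e-01  7.22648656e-02  1.99751655e+00  4.95738641e-04
  1.07394489e+00  9.96463354e-01]
scene (np.float64(238.80081133185004), np.float64(205.82405981345792)) [238.87804878 205.74796748] [230 197  18  18 246] pt [493.1 -74.9 138.9] tilt 0.6660214781549818 dist 59.70917932709599
side (np.float64(236.28533242750635), np.float64(217.78749833956545)) [235.60526316 216.38815789] [226 207  21  20 304] pt [490.8 -75.3 145.4] tilt 0.6332484376822715 dist 66.26992192124783
wrist (np.float64(274.7575007663696), np.float64(130.21039189922033)) [276.21204472 130.36152182] [ 232   90   87   81 5546] pt [493.7 -74.8 151.6] tilt 0.5459995470228524 dist 69.77287956404625
```

View pics/d.png

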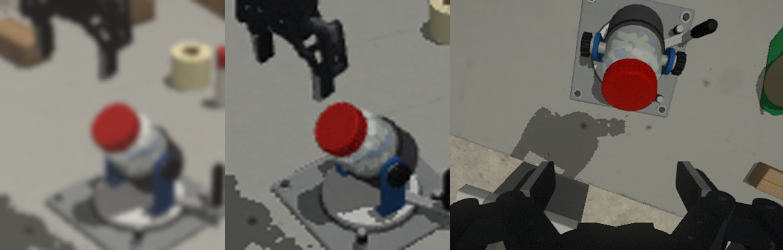

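The plan predicts the lid's position in all three views to within 1.5 px, at tilt 0.64–0.67 and centre (529.3,-68). The jar leans toward the robot and the arm is at its post. Next I'll align the gripper with the jar axis.

Request:
play_rows([
  {"dp":[0,0,0],"turn":[0,0,0.95],"fingers":0},
  {"dp":[0,0,0],"turn":[0,0,0.95],"fingers":0},
  {"dp":[0,0,0],"turn":[0,1,0],"fingers":0},
  {"dp":[0,0,0],"turn":[0,1,0],"fingers":0},
  {"dp":[0,0,0],"turn":[0,1,0],"fingers":0},
])

```text
clock: 5.37
eef_pos: [440.1, -82.2, 231.1]
tcp_rot: [3.139, -0.318, 0.196]
contact_force: [0.0, 0.5, 0.0]
opening: 1.0
grasp_force: 0.0
```

Request:
play_rows([
  {"dp":[0,0,0],"turn":[0,1,0],"fingers":0},
  {"dp":[0,0,0],"turn":[0,1,0],"fingers":0},
  {"dp":[0,0,0],"turn":[0,1,0],"fingers":0},
])

```text
clock: 5.62
eef_pos: [438.9, -80.3, 230.4]
tcp_rot: [-3.14, -0.585, 0.197]
contact_force: [0.6, 0.9, 0.2]
opening: 1.003
grasp_force: 0.0
```

```bash
cat > g.py <<'E'
from scipy.spatial.transform import Rotation as Ro
import numpy as np
c=np.array([529.3,-68,92]); yaw=np.radians(10.8); L=-np.array([np.cos(yaw),np.sin(yaw),0]); K=np.array([np.sin(yaw),-np.cos(yaw),0])
def goal(th,d):
    a=np.sin(th)*L+np.cos(th)*np.array([0,0,1]); z=-a; y=K; return c+a*d,np.c_[np.cross(y,z),y,z]
def need(s,th,d):
    p,R=goal(th,d); C=Ro.from_euler("xyz",s["tcp_rot"]).as_matrix()
    print("pos",s["eef_pos"].round(1),"q",s["qpos"].round(2),"dp",(C.T@(p-s["eef_pos"])/40).round(2),"turn",(np.degrees(Ro.from_matrix(C.T@R).as_rotvec())/6).round(2))
    a=goal(th,1)[0]-c; v=s["eef_pos"]-c; print("tool pitch",np.arccos(-C[2,2]).round(3),"tcp polar: ang",np.arctan2(v@L,v[2]).round(3),"dist",np.linalg.norm(v).round(1),"side",(v@K).round(1),"F",s["contact_force"].round(1),"T",s["wrist_torque"].round(2),"op",round(s["opening"],3),"gf",round(s["grasp_force"],1))
E
python3 - <<'E'
from rig import r
from g import *; from h import *
s=r.sense(); need(s,.64,130)
f=r.grab_frame("wrist"); np.savez("f_wrist",**f)
cv2.imwrite("pics/w3.png",f["pixels"][:,:,::-1])
for t in(.5,.64,.8): print(t,[np.round(proj(f,goal(t,73)[0]+k*K),0) for k in(-30,0,30)])
E
```

```text
pos [438.9 -80.3 230.4] q [-0.44 -0.15  2.35  0.68  0.55  0.42] dp [-0.19  0.13  0.9 ] turn [-0.06  0.53  0.07]
tool pitch 0.585 tcp polar: ang 0.582 dist 165.8 side -4.9 F [0.6 0.9 0.2] T [-0.    0.23  0.01] op 1.003 gf 0.0
0.5 [array([223., 191.]), array([262., 191.]), array([301., 191.])]
0.64 [array([224., 203.]), array([262., 204.]), array([300., 204.])]
0.8 [array([224., 217.]), array([262., 217.]), array([299., 217.])]
```

View pics/w3.png

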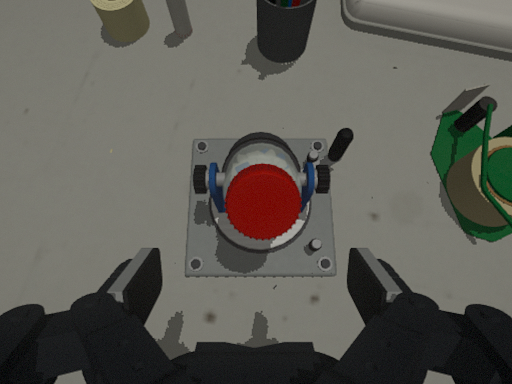

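The wrist view shows the lid's top disc centred at (263,202) with radius about 38 px. That matches tilt about 0.62, centred sideways. The space around the cradle is clear.

```bash
python3 -c "
from rig import r
from g import *
need(r.sense(),.62,40)"
```

```text
pos [437.8 -78.8 229.3] q [-0.44 -0.15  2.36  0.69  0.55  0.4 ] dp [-0.03  0.2   3.13] turn [-0.1  0.3  0.1]
tool pitch 0.588 tcp polar: ang 0.59 dist 165.3 side -6.6 F [-2.2  3.2 -3. ] T [0.03 0.36 0.07] op 1.001 gf 0.0
```

Request:
play_rows([
  {"dp":[0,0.1,0.6],"turn":[0,0,0],"fingers":0},
  {"dp":[0,0.1,0.6],"turn":[-0.1,0,0.1],"fingers":0},
  {"dp":[0,0,0.6],"turn":[0,0,0],"fingers":0},
])

```text
clock: 5.92
eef_pos: [481.2, -80.9, 170.2]
tcp_rot: [3.141, -0.581, 0.182]
contact_force: [0.6, 0.5, 0.7]
opening: 1.001
grasp_force: 0.0
```

```bash
python3 -c "
from rig import r
from g import *
need(r.sense(),.62,40)"
```

```text
pos [481.2 -80.9 170.2] q [-0.37  0.05  2.35  0.92  0.37  0.2 ] dp [-0.07 -0.1   1.32] turn [ 0.04  0.38 -0.05]
tool pitch 0.581 tcp polar: ang 0.566 dist 92.8 side 3.7 F [0.6 0.5 0.7] T [-0.01  0.25 -0.  ] op 1.001 gf 0.0
```

Request:
play_rows([
  {"dp":[-0.03,-0.1,0.45],"turn":[0,0,0],"fingers":0},
  {"dp":[-0.03,0,0.45],"turn":[0,0,0],"fingers":0},
  {"dp":[0,0,0.4],"turn":[0,0,0],"fingers":0},
  {"dp":[0,0,0],"turn":[0,0,0],"fingers":0},
])

```text
clock: 6.25
eef_pos: [506.2, -70.3, 123.5]
tcp_rot: [-3.137, -0.578, 0.182]
contact_force: [-0.6, -0.3, -0.0]
opening: 0.998
grasp_force: 0.0
```

```bash
python3 -c "
from rig import r
from g import *
need(r.sense(),.62,40)"
```

```text
pos [506.2 -70.3 123.5] q [-0.32  0.19  2.35  1.28  0.28 -0.13] dp [ 0.01  0.05 -0.02] turn [-0.01  0.4  -0.05]
tool pitch 0.578 tcp polar: ang 0.634 dist 39.2 side -2.1 F [-0.6 -0.3 -0. ] T [-0.07  0.28  0.  ] op 0.998 gf 0.0
```

Request:
play_rows([
  {"dp":[0,0,0],"turn":[0,0,0],"fingers":1},
  {"dp":[0,0,0],"turn":[0,0,0],"fingers":1},
  {"dp":[0,0,0],"turn":[0,0,0],"fingers":1},
  {"dp":[0,0,0],"turn":[0,0,0],"fingers":1},
], force=40)

```text
clock: 6.58
eef_pos: [505.7, -72.6, 126.9]
tcp_rot: [-3.141, -0.582, 0.18]
contact_force: [-2.2, -4.3, 0.9]
opening: 0.693
grasp_force: 43.7
```

```bash
python3 -c "
from rig import r
from g import *
need(r.sense(),.62,40)"
```

```text
pos [505.7 -72.6 126.9] q [-0.32  0.18  2.35  1.27  0.28 -0.12] dp [-0.02 -0.    0.06] turn [ 0.05  0.36 -0.07]
tool pitch 0.582 tcp polar: ang 0.603 dist 42.4 side 0.1 F [-2.2 -4.3  0.9] T [-0.83  0.53 -0.46] op 0.693 gf 43.7
```

Request:
play_rows([
  {"dp":[0.055,0,0],"turn":[0,-0.5,0],"fingers":1},
  {"dp":[0.055,0,0],"turn":[0,-0.5,0],"fingers":1},
  {"dp":[0.055,0,0],"turn":[0,-0.5,0],"fingers":1},
  {"dp":[0.055,0,0],"turn":[0,-0.5,0],"fingers":1},
])

```text
clock: 6.92
eef_pos: [511.2, -70.1, 130.1]
tcp_rot: [-3.135, -0.443, 0.181]
contact_force: [-6.5, -9.9, -0.2]
opening: 0.696
grasp_force: 43.8
```

```bash
python3 -c "
from rig import r
from g import *
need(r.sense(),.41,42)"
```

```text
pos [511.2 -70.1 130.1] q [-0.27  0.18  2.25  0.57  0.36  0.62] dp [0.04 0.03 0.01] turn [-0.03 -0.32 -0.06]
tool pitch 0.443 tcp polar: ang 0.445 dist 42.3 side -1.3 F [-6.5 -9.9 -0.2] T [-1.64  1.09 -0.89] op 0.696 gf 43.8
```

Request:
play_rows([
  {"dp":[0.055,0.03,0],"turn":[0,-0.5,0],"fingers":1},
  {"dp":[0.055,0.02,0],"turn":[0,-0.5,0],"fingers":1},
  {"dp":[0.055,0,0],"turn":[0,-0.5,0],"fingers":1},
  {"dp":[0.055,0,0],"turn":[0,-0.5,0],"fingers":1},
  {"dp":[0.055,0,0],"turn":[0,-0.5,0],"fingers":1},
])

```text
clock: 7.33
eef_pos: [520.7, -69.1, 133.4]
tcp_rot: [-3.134, -0.177, 0.185]
contact_force: [-1.6, -2.9, -7.2]
opening: 0.694
grasp_force: 44.7
```

```bash
python3 -c "
from rig import r
from g import *
need(r.sense(),0,42)"
```

```text
pos [520.7 -69.1 133.4] q [-0.18  0.25  2.05  0.11  0.68  1.12] dp [0.21 0.01 0.02] turn [-0.07 -1.69 -0.03]
tool pitch 0.177 tcp polar: ang 0.205 dist 42.3 side -0.5 F [-1.6 -2.9 -7.2] T [-0.75  0.32 -0.26] op 0.694 gf 44.7
```

Request:
play_rows([
  {"dp":[0.055,0,0],"turn":[0,-0.43,0],"fingers":1},
  {"dp":[0.055,0,0],"turn":[0,-0.43,0],"fingers":1},
  {"dp":[0.055,0,0],"turn":[0,-0.43,0],"fingers":1},
  {"dp":[0.055,0,0],"turn":[0,-0.4,0],"fingers":1},
])

```text
clock: 7.67
eef_pos: [528.6, -67.7, 134.1]
tcp_rot: [-3.134, 0.001, 0.186]
contact_force: [-3.7, -5.2, -5.3]
opening: 0.694
grasp_force: 45.0
```

```bash
python3 -c "
from rig import r
from g import *
need(r.sense(),0,42)"
```

```text
pos [528.6 -67.7 134.1] q [-0.13  0.33  1.91  0.01  0.9   1.24] dp [0.02 0.01 0.  ] turn [-0.07  0.01 -0.02]
tool pitch 0.008 tcp polar: ang 0.015 dist 42.1 side -0.4 F [-3.7 -5.2 -5.3] T [-1.1   0.6  -0.14] op 0.694 gf 45.0
```

Request:
play_rows([
  {"dp":[0.05,0,0],"turn":[0,-0.25,0],"fingers":1},
  {"dp":[0.04,0,0],"turn":[0,-0.15,0],"fingers":1},
  {"dp":[0,0,0],"turn":[0,0,0],"fingers":1},
])

```text
clock: 7.92
eef_pos: [532.0, -67.2, 133.9]
tcp_rot: [-3.134, 0.044, 0.187]
contact_force: [-5.5, -6.2, 0.6]
opening: 0.69
grasp_force: 45.6
```

```bash
python3 - <<'E'
from rig import r
from g import *; from h import *
need(r.sense(),0,42)
o=[]
for n in("scene","side"):
    f=r.grab_frame(n); u,v=map(int,proj(f,c)); o.append(cv2.resize(f["pixels"][v-50:v+40,u-47:u+48,::-1],None,fx=4.2,fy=4.2,interpolation=cv2.INTER_CUBIC))
cv2.imwrite("pics/e.png",np.hstack(o))
E
```

```text
pos [532.  -67.2 133.9] q [-0.12  0.36  1.88 -0.01  0.95  1.26] dp [-0.07  0.01  0.  ] turn [-0.08  0.42 -0.02]
tool pitch 0.044 tcp polar: ang -0.066 dist 42.0 side -0.3 F [-5.5 -6.2  0.6] T [-1.31  1.03 -0.06] op 0.69 gf 45.6
```

View pics/e.png

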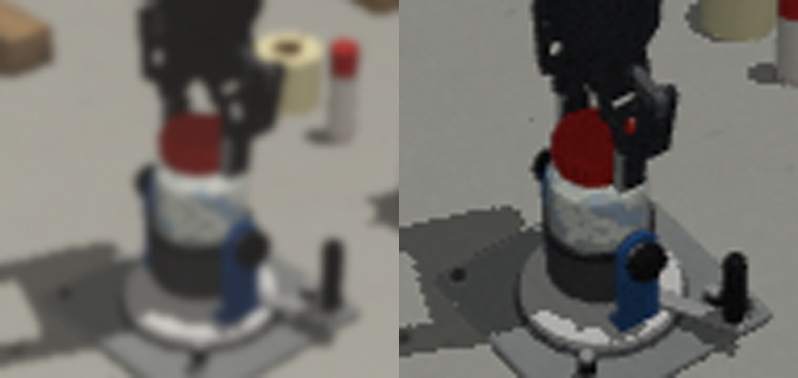

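Request:
play_rows([
  {"dp":[0.06,0,0],"turn":[0,-0.2,0],"fingers":1},
  {"dp":[0.06,0,0],"turn":[0,-0.2,0],"fingers":1},
  {"dp":[0,0,0],"turn":[0,0,0],"fingers":1},
])

```text
clock: 8.27
eef_pos: [534.9, -67.1, 133.9]
tcp_rot: [-3.134, 0.089, 0.187]
contact_force: [-12.3, -10.2, 6.2]
opening: 0.695
grasp_force: 46.0
```

```bash
python3 -c "
from rig import r
from g import *
need(r.sense(),0,42)"
```

```text
pos [534.9 -67.1 133.9] q [-0.12  0.38  1.84 -0.02  1.01  1.28] dp [-0.14 -0.    0.01] turn [-0.07  0.85 -0.01]
tool pitch 0.089 tcp polar: ang -0.135 dist 42.3 side 0.2 F [-12.3 -10.2   6.2] T [-1.81  1.71  0.17] op 0.695 gf 46.0
```

Request:
play_rows([
  {"dp":[0,0,0],"turn":[0,0,0],"fingers":0},
  {"dp":[0,0,0],"turn":[0,0,0],"fingers":0},
  {"dp":[0,0,0],"turn":[0,0,0],"fingers":0},
  {"dp":[-0.1,0,0],"turn":[0,0.45,0],"fingers":0},
  {"dp":[-0.1,0,0],"turn":[0,0.45,0],"fingers":0},
])

```text
clock: 8.68
eef_pos: [531.9, -65.6, 134.3]
tcp_rot: [-3.131, -0.018, 0.187]
contact_force: [0.2, 0.1, -0.3]
opening: 0.999
grasp_force: 0.0
```

```bash
python3 - <<'E'
from rig import r
from g import *; from h import *
need(r.sense(),0,42)
f=r.grab_frame("wrist"); cv2.imwrite("pics/w4.png",f["pixels"][:,:,::-1])
for d in (0,.05,.1): print(d,[np.round(proj(f,goal(d,73)[0]+k*K),0) for k in(-30,0,30)], [np.round(proj(f,c+k*K),0) for k in(-50,50)])
p=f["pixels"].astype(int); k=((p[...,0]>90)&(p[...,1]<75)&(p[...,2]<80)&(p[...,0]>1.8*p[...,1])).astype(np.uint8)
kk,l,st,ce=cv2.connectedComponentsWithStats(k)
for i in range(1,kk):
    if st[i,4]>300: print(st[i],ce[i])
E
```

```text
pos [531.9 -65.6 134.3] q [-0.14  0.33  1.92  0.02  0.88  1.24] dp [-0.07  0.05  0.  ] turn [-0.1  -0.17 -0.01]
tool pitch 0.021 tcp polar: ang -0.07 dist 42.4 side -1.8 F [ 0.2  0.1 -0.3] T [-0.   -0.04 -0.01] op 0.999 gf 0.0
0 [array([186., 292.]), array([260., 292.]), array([334., 293.])] [array([180., 227.]), array([339., 227.])]
0.05 [array([186., 300.]), array([260., 300.]), array([333., 300.])] [array([180., 227.]), array([339., 227.])]
0.1 [array([187., 307.]), array([260., 307.]), array([332., 308.])] [array([180., 227.]), array([339., 227.])]
[  186   202   149   144 15815] [260.25773    275.95403098]
```

View pics/w4.png

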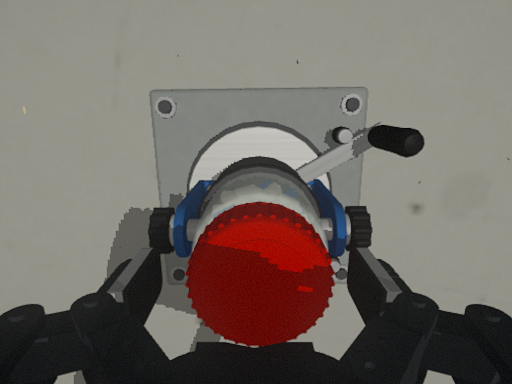

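The jar looks upright, and the lid's bounding box is u 186–335, v 202–346. I'll compare those extents with predictions.

```bash
python3 - <<'E'
from rig import r
from g import *; from h import *
f=r.grab_frame("wrist")
for t in (0,.04,.08,.12):
    a=goal(t,1)[0]-c; ex=np.cross(K,-a)
    pts=np.array([proj(f,c+a*d+30*(np.cos(q)*ex+np.sin(q)*K)) for d in(50.5,73) for q in np.linspace(0,6.28,90)])
    cup=np.array([proj(f,c+a*-4+39.5*(np.cos(q)*ex+np.sin(q)*K)) for q in np.linspace(0,6.28,90)])
    print(t,"lid",pts.min(0).round(0),pts.max(0).round(0),"cup back edge v",cup[:,1].min().round(0))
E
```

```text
0 lid [186. 200.] [336. 349.] cup back edge v 160.0
0.04 lid [187. 205.] [335. 353.] cup back edge v 160.0
0.08 lid [187. 210.] [335. 356.] cup back edge v 160.0
0.12 lid [188. 215.] [334. 359.] cup back edge v 161.0
```

Tilt comes out at about 0.01, so the jar is upright. I'll centre and re-grip firmly.

Request:
play_rows([
  {"dp":[-0.07,0.05,0.05],"turn":[-0.1,-0.17,0],"fingers":0},
  {"dp":[0,0,0],"turn":[0,0,0],"fingers":1},
  {"dp":[0,0,0],"turn":[0,0,0],"fingers":1},
  {"dp":[0,0,0],"turn":[0,0,0],"fingers":1},
  {"dp":[0,0,0],"turn":[0,0,0],"fingers":1},
], force=90)

```text
clock: 9.2
eef_pos: [529.5, -68.5, 132.1]
tcp_rot: [-3.141, 0.003, 0.188]
contact_force: [-2.0, -4.8, 7.0]
opening: 0.686
grasp_force: 94.7
```

```bash
python3 -c "
from rig import r
from g import *
need(r.sense(),0,40)"
```

```text
pos [529.5 -68.5 132.1] q [-0.13  0.33  1.91 -0.    0.9   1.25] dp [-0.   -0.01  0.  ] turn [-0.    0.03 -0.01]
tool pitch 0.003 tcp polar: ang -0.002 dist 40.1 side 0.5 F [-2.  -4.8  7. ] T [-0.83  0.26 -0.1 ] op 0.686 gf 94.7
```

Request:
play_rows([
  {"dp":[0,0,0],"turn":[0,0,-0.7],"fingers":1},
  {"dp":[0,0,0],"turn":[0,0,-0.7],"fingers":1},
  {"dp":[0,0,-0.01],"turn":[0,0,-0.7],"fingers":1},
  {"dp":[0,0,-0.01],"turn":[0,0,-0.7],"fingers":1},
  {"dp":[0,0,-0.01],"turn":[0,0,-0.7],"fingers":1},
])

```text
clock: 9.62
eef_pos: [529.1, -68.2, 132.7]
tcp_rot: [-3.139, 0.002, 0.556]
contact_force: [1.0, -2.9, -2.1]
opening: 0.681
grasp_force: 96.5
```

```bash
python3 -c "
from rig import r
from g import *
need(r.sense(),0,41)"
```

```text
pos [529.1 -68.2 132.7] q [-0.13  0.33  1.91  0.    0.9   0.88] dp [ 0.01 -0.   -0.01] turn [-0.02  0.03  3.51]
tool pitch 0.003 tcp polar: ang 0.006 dist 40.7 side 0.2 F [ 1.  -2.9 -2.1] T [-0.7  -0.17 -0.53] op 0.681 gf 96.5
```

Request:
play_rows([
  {"dp":[0,0,-0.005],"turn":[0,0,-0.7],"fingers":1},
  {"dp":[0,0,-0.005],"turn":[0,0,-0.7],"fingers":1},
  {"dp":[0,0,-0.005],"turn":[0,0,-0.7],"fingers":1},
  {"dp":[0,0,-0.005],"turn":[0,0,-0.7],"fingers":1},
  {"dp":[0,0,-0.005],"turn":[0,0,-0.7],"fingers":1},
])

```text
clock: 10.03
eef_pos: [528.5, -68.3, 133.2]
tcp_rot: [-3.137, 0.002, 0.923]
contact_force: [-0.4, -3.5, -3.5]
opening: 0.68
grasp_force: 97.0
```

Request:
play_rows([
  {"dp":[0,0,0],"turn":[0,0,-0.7],"fingers":1},
  {"dp":[0,0,0],"turn":[0,0,-0.7],"fingers":1},
  {"dp":[0,0,0],"turn":[0,0,-0.7],"fingers":1},
  {"dp":[0,0,0],"turn":[0,0,-0.7],"fingers":1},
  {"dp":[0,0,0],"turn":[0,0,-0.7],"fingers":1},
])

```text
clock: 10.45
eef_pos: [528.3, -68.2, 133.3]
tcp_rot: [-3.136, 0.001, 1.29]
contact_force: [-0.7, -3.6, -1.0]
opening: 0.682
grasp_force: 97.3
```

```bash
python3 -c "
from rig import r
from g import *
need(r.sense(),0,42)"
```

```text
pos [528.3 -68.2 133.3] q [-0.13  0.33  1.91  0.    0.9   0.15] dp [ 0.01  0.02 -0.02] turn [-0.04  0.03 10.51]
tool pitch 0.005 tcp polar: ang 0.024 dist 41.3 side 0.1 F [-0.7 -3.6 -1. ] T [-0.58  0.25 -0.45] op 0.682 gf 97.3
```

Request:
play_rows([
  {"dp":[0,0,0],"turn":[0,0,-0.75],"fingers":1},
  {"dp":[0,0,0],"turn":[0,0,-0.75],"fingers":1},
  {"dp":[0,0,0],"turn":[0,0,-0.75],"fingers":1},
  {"dp":[0,0,0],"turn":[0,0,-0.75],"fingers":1},
  {"dp":[0,0,0],"turn":[0,0,0],"fingers":1},
])

```text
clock: 10.87
eef_pos: [528.4, -68.3, 133.4]
tcp_rot: [-3.137, -0.001, 1.604]
contact_force: [-2.4, -4.4, -0.4]
opening: 0.683
grasp_force: 97.3
```

```bash
python3 -c "
from rig import r
from g import *
need(r.sense(),0,42)"
```

```text
pos [528.4 -68.3 133.4] q [-0.13  0.33  1.91 -0.    0.9  -0.16] dp [ 0.01  0.02 -0.02] turn [-0.04  0.03 13.52]
tool pitch 0.005 tcp polar: ang 0.024 dist 41.4 side 0.1 F [-2.4 -4.4 -0.4] T [-0.7   0.27 -0.31] op 0.683 gf 97.3
```

Request:
play_rows([
  {"dp":[0,0,-0.1],"turn":[0,0,0],"fingers":1},
  {"dp":[0,0,-0.1],"turn":[0,0,0],"fingers":1},
])

```text
clock: 11.03
eef_pos: [528.2, -68.0, 141.4]
tcp_rot: [-3.137, -0.001, 1.598]
contact_force: [-0.6, -5.8, -4.5]
opening: 0.682
grasp_force: 97.2
```

Request:
play_rows([
  {"dp":[0,0,-0.15],"turn":[0,0,0],"fingers":1},
  {"dp":[0,0,-0.15],"turn":[0,0,0],"fingers":1},
  {"dp":[0,0,-0.15],"turn":[0,0,0],"fingers":1},
  {"dp":[0,0,-0.1],"turn":[0,0,0],"fingers":1},
  {"dp":[0,0,0],"turn":[0,0,0],"fingers":1},
])

```text
clock: 11.45
eef_pos: [529.5, -67.7, 165.2]
tcp_rot: [-3.141, -0.001, 1.6]
contact_force: [-0.2, -0.5, -0.6]
opening: 0.687
grasp_force: 97.6
```

```bash
python3 - <<'E'
from rig import r
from g import *; from h import *
need(r.sense(),0,71)
o=[]
for n in("scene","side"):
    f=r.grab_frame(n); u,v=map(int,proj(f,c)); o.append(cv2.resize(f["pixels"][v-50:v+40,u-47:u+48,::-1],None,fx=4.2,fy=4.2,interpolation=cv2.INTER_CUBIC))
cv2.imwrite("pics/f.png",np.hstack(o))
E
```

```text
pos [529.5 -67.7 165.2] q [-0.13  0.29  1.89  0.    0.96 -0.16] dp [-0.01 -0.    0.06] turn [-2.000e-02 -1.000e-02  1.348e+01]
tool pitch 0.002 tcp polar: ang -0.003 dist 73.2 side -0.3 F [-0.2 -0.5 -0.6] T [ 0.01  0.03 -0.27] op 0.687 gf 97.6
```

View pics/f.png

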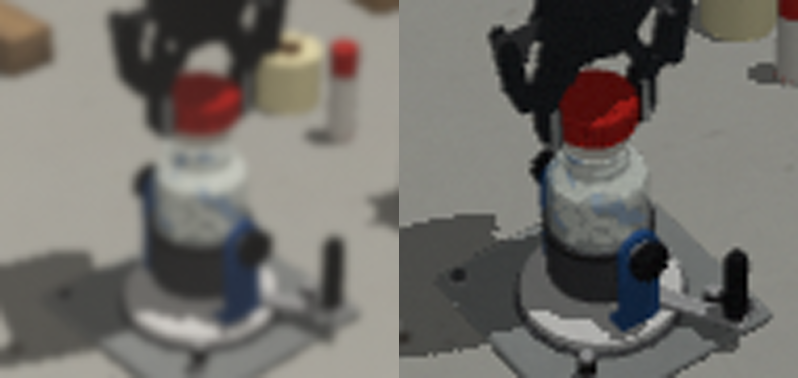

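The lid is held level above the neck (side crop around (600,108), neck at (597,155)). The jar is upright and the swivel arm is at its post. The lower edge is about 15 mm above the rim.

```bash
python3 -c "
from rig import r
print(r.sign_off())"
```

```text
the job is handed in; nothing more can be done
None
```

I handed the job in at about 11.5 s: the cradle was against its stop, the jar upright, and the lid turned about 80° and held level roughly 15 mm above the rim; the hand-in gave no verdict.

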